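# Eject the pipe offcut with the bender's ratchet knob and wind it home

### The job

A copper pipe offcut is left under the clear guard of the pipe bender: turn the teal ratchet knob clockwise, click by click, until the pusher drops the offcut into the blue bin. Then flip the red pawl tab back so the pawl stands clear of the ratchet wheel, and turn the knob back anticlockwise all the way home to its stop. Leave the pawl flipped back and the offcut in the bin, let go of everything, and do not disturb the torch, the grips or the screwdriver set.

Things in the scene. Friction and masses are not known exactly. Their poses are not given: they have to be found in the camera images.
- bender: Aluminium bench pipe bender, fixed. Base plate 240 (x) by 360 (y) by 12 mm; origin under it, on the work surface; x away from the robot at yaw 0, y left, z up. In its frame, mm: knob axis x -45, y 0; pawl hinge x -97, y 36, z 74; pawl bracket y 48 to 56, top z 80.
- former (a point): Centre of the top of the round grooved bending former, radius 50 mm, at bender x 10, y 118, z 108. A bar handle with a red end runs from it at z 104 to 124 mm to bender x 200, y 190. Keep clear of it.
- channel_exit (a point): Middle of the channel floor at its exit end (bender x 65, y -60, z 85 mm). The straight channel runs from here along bender +y, 110 mm long, 28 mm wide inside, under a clear guard (top z 127 mm). A steel pusher, drawn back by a light spring as the knob returns, moves in it; its arm spans bender x 18 to 77, y 30 to -55, top z 115.
- knob (a joint): Knob on a vertical axis, rad: 0 = home at its stop, grows as turned CLOCKWISE seen from above; end stop 2.75. Starts at 0 to 0.3. The pawl clicks in at 0.55, 1.07, 1.60, 2.12, 2.65; with it in, the knob goes back at most 0.04 behind the last click. Stays where left (friction about 0.1 N m). A crank pin under it shoves the pusher; the offcut tips off the exit near 1.9 and has fallen by 2.2.
- knob_grip (a point): On the knob's axis, at mid height of its teal grip bar, z 103 mm. Bar 60 mm long along this point's x, 14 mm thick along its y, z 80 to 118 mm, white line on top. At joint 0 the axes are parallel to the bender's; world yaw = bender yaw minus joint value. Above z 80 it is clear for 60 mm around.
- wheel (a point): Centre of the steel ratchet wheel under the knob's grip, on the knob's axis at z 58 mm; 84 mm diameter, 12 saw teeth 6 mm high on its upper face (tops z 64 mm), which the pawl's tip lies on. It turns with the knob.
- pawl (a joint): Drop pawl on a level hinge along the bender's y, rad. Near 0 (-0.06 to 0.15) it lies in the teeth by its own weight; grows as the tip lifts and the red tab swings towards the bender's -x. Past about 1.0 it falls over by itself and stays at its stop, 1.9, clear of the wheel; let go before that, it drops back in. Needs under 1 N at the tab.
- pawl_tab (a point): Middle of the top edge of the pawl's red tab (bender x -97, y 72, z 118 mm with the pawl in). Tab 22 mm wide (bender's y), 8 mm thick (bender's x), standing 44 mm straight up from the hinge pin (z 74). Push it over from its wheel side towards bender -x with closed fingers, 35 mm or more at z 90, or pinch it. Flipped, it lies about level, pointing to -x.
- offcut: Copper pipe offcut, 24 mm diameter, 56 mm long, about 70 g, origin at its middle, axis along its y. Lies in the channel, its origin at z 97 mm.
- bin: Blue open bin, 90 mm (x) by 120 mm (y), 42 mm high, 4 mm walls, fixed under the channel's exit, leaning 12 degrees outward. Origin under the centre of its floor, z along its walls.
- torch: Black inspection torch lying down, 150 mm long along x, 33 mm thick. Bystander, do not disturb.
- grips: Pair of steel grips lying flat, 170 mm long along x, 60 mm wide, 16 mm high. Bystander, do not disturb.
- drivers: Four teal-handled screwdrivers in a clear stand, 60 by 160 mm, 155 mm high. Bystander, do not disturb.

How it is judged:
On the way, in this order (a step that is already met when the one before it is completed fails the run):
1. the knob is clicked forward until the offcut has dropped into the bin (value of joint knob above 1.45 rad and z of offcut in the frame of bin below 0.045 m and y of offcut in the frame of bin between -0.056 and 0.056 m), for 0.2 s.
2. the pawl is flipped back before the knob is turned back (value of joint pawl above 1.2 rad and value of joint knob above 1.3 rad), for 0.2 s.
At the end, for the whole second after the job is handed in: The knob is home (within 0.12 rad of its stop), the pawl still stands flipped clear of the wheel (over 1.2 rad), and the offcut rests inside the bin (value of joint knob below 0.12 rad and value of joint pawl above 1.2 rad and z of offcut in the frame of bin between 0 and 0.045 m and y of offcut in the frame of bin between -0.056 and 0.056 m and x of offcut in the frame of bin between -0.042 and 0.042 m and linear speed of offcut below 0.03 m/s); the robot touches nothing.
It fails at once if a bystander (torch, grips, screwdriver set) is moved more than 30 mm (distance of any of torch, grips, drivers from where it was at the start of the episode above 0.03 m).
It also fails if it takes over 67 s, if anything falls off the work surface, if the arm or the gripper's body presses on something with over 40 N, if the wrist force passes 120 N, or if a joint passes its speed limit or range.

### The arm

A 7-joint arm with a two-finger parallel gripper is mounted at the origin on the work surface. World frame = base frame: x ahead of the robot, y to its left, z up, the work surface at z = 0. Lengths are in m, angles in rad, forces in N, time in s.
With the tool pointing down it reaches from about 0.425 to 0.875 m from the base axis. Payload 4.7 kg.
Tool frame: the origin (TCP) lies midway between the tips of the shut fingers; the grasp point (between the pads) lies 19 mm behind it; z points along the fingers, y is the line along which they close (so a half turn about z gives the same grasp; the last joint's range is limited). The gripper opens to 85 mm and grips with 20 to 120 N. Pads are 22 mm wide; open, the fingers measure 114 mm over their backs; the gripper's body (76 mm by 85 mm) begins 54 mm behind the grasp point. The pads swing forward as they close: fully open they stand 13 mm farther back than shut.
Start: joints at [-1.093, 0.321, -0.07, 1.45, 0.023, 1.371, -0.057], TCP at [0.291, 0.581, 0.231] pointing down, gripper open.
Joint ranges: [-2.86, 2.86], [-0.3, 2.09], [-1.38, 1.24], [0.06, 2.45], [-1.56, 4.7], [0.09, 2.05], [-2.69, 2.69]. Speed limits (rad/s): [2.57, 2.57, 3.14, 3.14, 3.14, 3.14, 3.14].

### API

Orientations are given as a unit quaternion [w, x, y, z].
In Python, from cell import read_state, get_image, close_job gives the robot as it stands.
- The arm moves only by the shell command python3 -m jog 'ROWS' [OPENING]. ROWS is JSON, one flat list of numbers, 6 for each row, row after row: the shift along the tool's x, y, z in cm, then the turn, a rotation vector about the tool's x, y, z in rad. A call has 1 to 10 rows; each row shifts and turns the commanded pose from where the row before left it, along the tool's axes as they then stand; what a row does not reach is not made up. A row lasts 1/8 s, in which the tool goes at most 62.5 mm and 10.7 degrees, less where a joint would pass 70% of its speed; a pose out of reach is approached as far as the arm can. A call is refused whole if a number of a shift passes 6.25 or a number of a turn 0.188, either way. A call with a gripper value outside its range is refused whole. OPENING is the opening, from 0 (shut) to 1 (fully open), set as the call begins (- or left out, the last holds). The fingers move at their own pace and stop on an object; the grip force is fixed at half the most. Time passes only in rows, so rows that do not move let the fingers close. It gives the time, the measured TCP pose, the force, the opening and the grip force at its end, in the units of the state.
- read_state(): the state, without advancing time (a new reading comes with each control period).
- get_image(name): name is "scene" or "top" or "wrist"; returns a dict with "pixels" (384x512x3 uint8, red, green, blue), "vfov" (degrees; the focal length in pixels is half the picture's height over the tangent of half this angle, whatever the lens; pixels are square), "cx", "cy" (the principal point, pixels), "D" ([k1, k2, p1, p2, k3] as OpenCV has them; the pictures are not rectified), "view" (4x4, takes a point from world to camera coordinates); the wrist camera has in their place "mount" (4x4, takes a point from camera to tool coordinates, whose origin is the TCP and whose axes are the flange's). Camera axes: x right, y down, z forward; pixel columns grow to the right and rows downward; lengths in m; the calibration is good to about 2 mm. A picture is of the moment at which its call begins: read the wrist's pose just before it. There is no depth.
- close_job(): hands the job in; it is judged then, once.
The state is a dict: "time": time; "joint_positions": joint angles; "dq": joint speeds; "joint_efforts": joint torques, N m; "tcp_pos": TCP position; "orientation": TCP orientation; "ft_force": force on the tool from outside, world axes, zero at the start; "moment": the same for the moment, N m; "gripper_width": finger opening in m; "grasp_force": force on a finger pad.
Only numpy, scipy, OpenCV 4.12 (cv2) and the standard library are available. Lean on these libraries where they do the work, as an engineer would, in place of code of your own. Each camera call takes 0.05 s, during which the arm holds its last target. There are 200 camera calls.

## Working session

There is one attempt and no reset: what is moved stays moved. The work goes in short steps, Python scripts to look and compute and a shell command to move; the robot and the scene stay as the last step left them, time stands still between calls to the robot, and variables do not carry over. Pictures are saved under pics/ and viewed, at most 10 in all, crops included, and the job is handed in when it is done.

```bash
ls; mkdir -p pics; python3 - <<'E'
from cell import *
import cv2,numpy as np
s=read_state();print(s)
a=[]
for n in("scene","top"):
    g=get_image(n);a.append(g["pixels"]);print(n,g["vfov"],g["cx"],g["cy"],g["D"],np.array(g["view"]).round(4).tolist())
    cv2.imwrite(f"pics/{n}.png",cv2.resize(g["pixels"][:,:,::-1],(800,600),interpolation=cv2.INTER_CUBIC))
    np.save(f"pics/{n}.npy",g["pixels"])
E
```

```text
pics
{'time': 0.0, 'joint_positions': array([-1.09287643,  0.32183077, -0.07007489,  1.45167941,  0.02262462,
        1.3707858 , -0.0569012 ]), 'dq': array([-0.00106067, -0.00070206,  0.00050458, -0.00075186, -0.00098998,
        0.00017812, -0.00147264]), 'joint_efforts': array([-2.31074009e-04, -4.93569589e+01, -3.81949078e-01, -3.14322782e+01,
        1.31110192e-02,  1.13851068e-02, -1.47214507e-05]), 'tcp_pos': array([0.29060654, 0.58081995, 0.23021616]), 'orientation': array([-1.58846599e-04,  2.29824468e-01,  9.73231625e-01, -9.45023679e-04]), 'ft_force': array([0.2141359 , 0.3368756 , 0.50576635]), 'moment': array([0.05280015, 0.00223446, 0.00923506]), 'grasp_force': 0.0, 'gripper_width': 0.08524089875596662}
scene 46.54936223428037 253.96051595461287 191.16958545132366 [0.03439797 0.         0.         0.         0.        ] [[-0.2903, 0.9569, 0.0065, 0.1795], [0.6366, 0.1982, -0.7453, -0.2837], [-0.7144, -0.2122, -0.6668, 1.9879], [0.0, 0.0, 0.0, 1.0]]
top 44.266221111105914 255.51164868048556 185.05313475689297 [0.01673538 0.         0.         0.         0.        ] [[-0.0243, -0.9994, -0.023, 0.0309], [-0.9983, 0.0255, -0.053, 0.5355], [0.0535, 0.0217, -0.9983, 1.3064], [0.0, 0.0, 0.0, 1.0]]
```

View pics/scene.png

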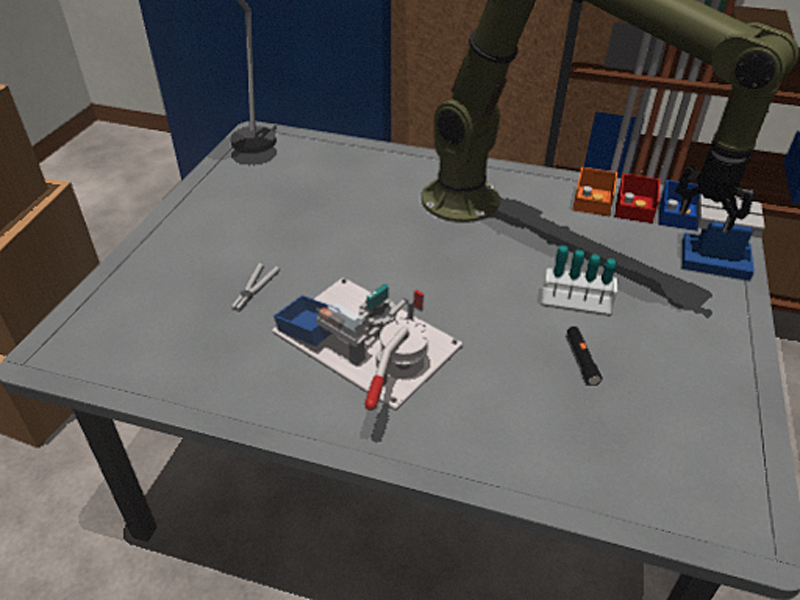

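View pics/top.png

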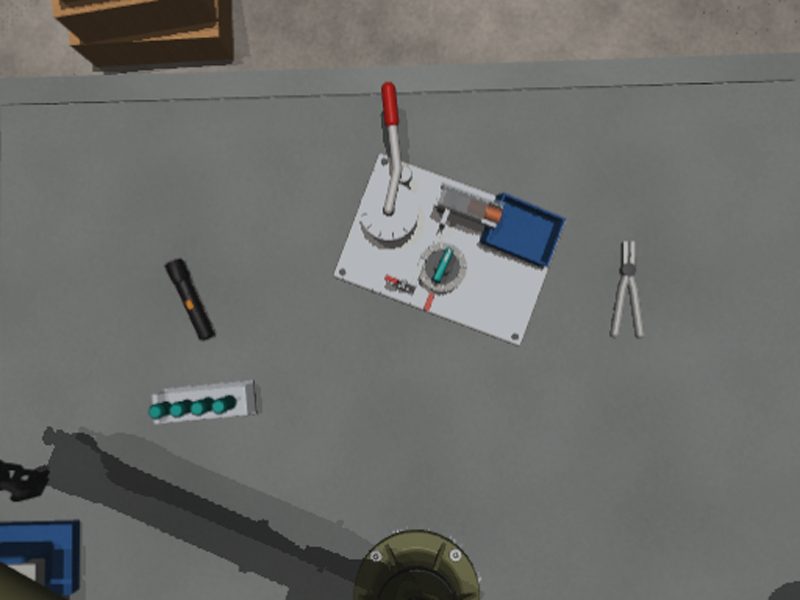

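The scene view shows the bender. In the top view (800x600), the plate corners are near (380,155), (335,275), (520,345) and (565,215). The teal knob is at (443,265), the red tab at (392,281), the former at (390,215) and the bin at (523,230). The bystanders are all well clear.

```bash
cat > h.py <<'E'
import numpy as np,cv2
from cell import *
from scipy.spatial.transform import Rotation as R
def K(g):
    h=g["pixels"].shape[0];f=h/2/np.tan(np.radians(g["vfov"])/2)
    return np.array([[f,0,g["cx"]],[0,f,g["cy"]],[0,0,1]])
def ray(g,px,V):
    n=cv2.undistortPoints(np.array(px,float).reshape(-1,1,2),K(g),np.array(g["D"],float))[:,0]
    d=np.c_[n,np.ones(len(n))]@V[:3,:3]
    return -V[:3,:3].T@V[:3,3],d
def onplane(g,px,z,V=None):
    V=np.array(g["view"]) if V is None else V
    c,d=ray(g,px,V);return c+d*((z-c[2])/d[:,2])[:,None]
def proj(g,P,V=None):
    V=np.array(g["view"]) if V is None else V
    return cv2.projectPoints(np.array(P,float).reshape(-1,1,3),cv2.Rodrigues(V[:3,:3])[0],V[:3,3],K(g),np.array(g["D"],float))[0][:,0]
def tool():
    s=read_state();q=s["orientation"];T=np.eye(4);T[:3,:3]=R.from_quat([q[1],q[2],q[3],q[0]]).as_matrix();T[:3,3]=s["tcp_pos"];return T
def blobs(m,amin=8):
    n,l,st,c=cv2.connectedComponentsWithStats(m.astype(np.uint8))
    return [(c[i],st[i][4],l==i) for i in range(1,n) if st[i][4]>=amin]
E
python3 - <<'E'
from h import *
g=get_image("top");p=g["pixels"];hsv=cv2.cvtColor(p,cv2.COLOR_RGB2HSV);H,S,V=[hsv[...,i].astype(int) for i in range(3)]
roi=np.zeros(H.shape,bool);roi[90:230,205:370]=1
for n,m,z in(("teal",(abs(H-88)<10)&(S>110)&roi,.118),("red",((H<8)|(H>172))&(S>120)&roi,.118),("blue",(abs(H-110)<9)&(S>100)&roi,.04)):
    for c,a,mm in blobs(m):
        ys,xs=np.nonzero(mm);w=onplane(g,np.c_[xs,ys],z)[:,:2];cc=w.mean(0)
        r=cv2.minAreaRect((w*1000).astype(np.float32));u,s,vt=np.linalg.svd(w-cc,full_matrices=False)
        print(n,c.round(1),a,cc.round(4),np.round(r[0],1),np.round(r[1],1),np.degrees(np.arctan2(vt[0][1],vt[0][0])).round(1))
m=(V>165)&(S<30)&roi;print(np.percentile(V[roi],[10,50,90]))
m=max(blobs(m),key=lambda b:b[1])[2].astype(np.uint8)
h=cv2.convexHull(np.argwhere(m)[:,::-1].astype(np.float32))[:,0];w=onplane(g,h,.012)[:,:2]*1000
r=cv2.minAreaRect(w.astype(np.float32));print(r,cv2.boxPoints(r).round(0).tolist())
E
```

```text
teal [282.5 170.6] 97 [ 0.5661 -0.0552] [568.9 -56.3] [13.1 57.8] 154.3
red [250.6 178.6] 19 [0.5475 0.0274] [547.9  27.8] [19.7  5.8] 66.6
red [274.2 192.8] 32 [ 0.5094 -0.0323] [509.5 -32.3] [ 8.1 24.4] 158.5
blue [335.5 147.7] 1451 [ 0.6319 -0.2051] [ 634.5 -201.6] [126.9  96. ] -110.1
[109. 114. 187.]
((608.3804931640625, -72.19973754882812), (355.6952209472656, 233.86822509765625), 67.99893951416016) [[433.0, -193.0], [650.0, -281.0], [783.0, 49.0], [567.0, 137.0]]
```

```bash
python3 -m jog '[-3,-2,0,0,0,0,-4.2,-3.5,0,0,0,0,-4.2,-3.5,0,0,0,0,-4.2,-3.5,0,0,0,0,-4.2,-3.5,0,0,0,0,-4.2,-3.5,0,0,0,0,-4.2,-3.5,0,0,0,0,-4.2,-3.5,0,0,0,0,-4.2,-3.5,0,0,0,0,-4.2,-3.5,0,0,0,0]' 1; python3 -m jog '[-4,-3.5,0,0,0,0,-4,-3.5,0,0,0,0,-3,-3,0,0,0,0,0,0,0,0,0,0,0,0,0,0,0,0]' 
python3 - <<'E'
from h import *
T=tool();g=get_image("wrist");print(T.round(4).tolist(),read_state()["joint_positions"].round(2))
V=np.linalg.inv(T@np.array(g["mount"]));p=g["pixels"]
hsv=cv2.cvtColor(p,cv2.COLOR_RGB2HSV);H,S,_=[hsv[...,i].astype(int) for i in range(3)]
for n,m in(("teal",(abs(H-88)<10)&(S>110)),("red",((H<8)|(H>172))&(S>120))):
    for c,a,mm in blobs(m,40):
        ys,xs=np.nonzero(mm);w=onplane(g,np.c_[xs,ys],.118,V)[:,:2];r=cv2.minAreaRect((w*1000).astype(np.float32));u,s,vt=np.linalg.svd(w-w.mean(0),full_matrices=False)
        print(n,c.round(1),a,w.mean(0).round(4),np.round(r[0],1),np.round(r[1],1),round(r[2],1),np.degrees(np.arctan2(vt[0][1],vt[0][0])).round(1))
cv2.imwrite("pics/w1.png",cv2.resize(p[:,:,::-1],(800,600)))
E
```

```text
time: 1.4
tcp_pos: [0.5062, 0.0975, 0.2313]
orientation: [0.0, 0.23, 0.973, 0.0]
ft_force: [0.7, 0.6, 0.1]
gripper_width: 0.0854
grasp_force: 0.0
time: 2.02
tcp_pos: [0.5592, -0.0385, 0.2309]
orientation: [-0.0, 0.23, 0.973, 0.0]
ft_force: [0.8, 0.6, 0.0]
gripper_width: 0.085
grasp_force: 0.0
[[-0.8946, 0.4469, -0.0008, 0.5592], [0.4469, 0.8946, 0.0008, -0.0385], [0.0011, 0.0003, -1.0, 0.2309], [0.0, 0.0, 0.0, 1.0]] [-0.4   0.13  0.46  1.69 -0.06  1.33  1.18]
teal [238.7 221.6] 516 [ 0.5759 -0.062 ] [576.9 -62.4] [11.7 44.1] 64.2 -24.3
red [237.1 128. ] 253 [ 0.5091 -0.0288] [509.2 -28.9] [ 6.8 20.7] 67.7 -22.4
```

View pics/w1.png

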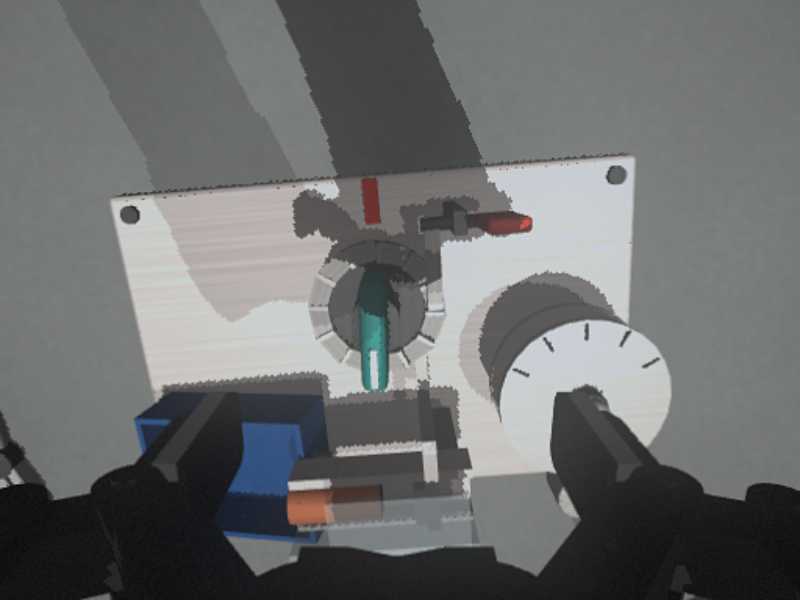

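The wrist view shows the bar top running from about (375,390) to (373,268), the wheel centred near (377,310), the tab at (485–532,222) and the near plate edge from (110,198) to (635,155). The near half of the bar is in shadow.

```bash
python3 - <<'E'
from h import *
T=tool();g=get_image("wrist")
V=np.linalg.inv(T@np.array(g["mount"]));p=g["pixels"]
f=lambda pts,z:onplane(g,np.array(pts)*.64,z,V)[:,:2]
b=f([(375,390),(373,268)],.118);print("bar",b.round(4).tolist(),b.mean(0),np.linalg.norm(b[0]-b[1]),np.degrees(np.arctan2(*(b[0]-b[1])[::-1])))
print("wheel",f([(377,309)],.060))
e=f([(112,199),(635,157)],.012);print("edge",e.round(4).tolist(),np.linalg.norm(e[0]-e[1]),np.degrees(np.arctan2(*(e[1]-e[0])[::-1]))-90)
e2=e.mean(0);y=np.arctan2(*(e[1]-e[0])[::-1])-np.pi/2;Ry=np.array([[np.cos(y),-np.sin(y)],[np.sin(y),np.cos(y)]]);o=e2+Ry@[.12,0];print("origin",o,"knob",o+Ry@[-.045,0],"tab",o+Ry@[-.097,.072])
print("tab",f([(490,213),(530,217),(530,230),(485,230)],.118))
E
```

```text
bar [[0.5984, -0.0715], [0.5391, -0.0423]] [ 0.5687482  -0.05686701] 0.06604472091358429 -26.270053800808505
wheel [[ 0.57303704 -0.05964123]]
edge [[0.4349, -0.1934], [0.5675, 0.134]] 0.35321809058560516 -22.039714893789096
origin [ 0.61244659 -0.07472792] knob [ 0.57073501 -0.05784171] tab [0.5495529  0.02840977]
tab [[0.54025699 0.02065224]
 [0.55063929 0.03722435]
 [0.55645716 0.03481302]
 [0.54668529 0.0151726 ]]
```

```bash
python3 -m jog '[-1.6,-1.2,3,0,0,0,0,0,4,0,0,0,0,0,4,0,0,0,0,0,2.3,0,0,0,0,0,1,0,0,0,0,0,0,0,0,0]'; python3 -m jog '[0,0,0,0,0,0,0,0,0,0,0,0,0,0,0,0,0,0,0,0,0,0,0,0,0,0,0,0,0,0,0,0,0,0,0,0,0,0,0,0,0,0,0,0,0,0,0,0]' 0
```

```text
time: 2.88
tcp_pos: [0.5684, -0.0564, 0.0883]
orientation: [-0.0, 0.229, 0.973, 0.0]
ft_force: [0.1, -0.8, -0.0]
gripper_width: 0.0855
grasp_force: 0.0
time: 3.88
tcp_pos: [0.5688, -0.057, 0.0888]
orientation: [0.0, 0.23, 0.973, 0.0]
ft_force: [-0.7, 1.5, 5.4]
gripper_width: 0.0132
grasp_force: 59.5
```

```bash
python3 -m jog '[0,0,0,0,0,0.05,0,0,0,0,0,0.1,0,0,0,0,0,0.1,0,0,0,0,0,0.1,0,0,0,0,0,0.1,0,0,0,0,0,0.1,0,0,0,0,0,0.1,0,0,0,0,0,0]'; python3 -m jog '[0,0,0,0,0,0.1,0,0,0,0,0,0.1,0,0,0,0,0,0.1,0,0,0,0,0,0.1,0,0,0,0,0,0.1,0,0,0,0,0,0.1,0,0,0,0,0,0.1,0,0,0,0,0,0]'; python3 -c "
from h import *
s=read_state();print(s['moment'],s['joint_positions'].round(2))"
```

```text
time: 4.88
tcp_pos: [0.5707, -0.0551, 0.0888]
orientation: [0.001, 0.528, 0.849, 0.002]
ft_force: [4.3, 4.2, 1.7]
gripper_width: 0.0134
grasp_force: 59.1
time: 5.88
tcp_pos: [0.5736, -0.0547, 0.0889]
orientation: [0.003, 0.787, 0.617, 0.004]
ft_force: [14.6, 4.1, -5.4]
gripper_width: 0.0133
grasp_force: 59.4
[ 0.91852084 -2.34985704 -0.08149082] [-0.52  0.32  0.67  1.83 -0.23  1.06 -0.01]
```

```bash
python3 -m jog '[0.3,0.45,0,0,0,0,0,0.04,0,0,0,0.1,0,0.04,0,0,0,0.1,0,0.04,0,0,0,0.1,0,0.04,0,0,0,0.1,0,0.04,0,0,0,0.1,0,0,0,0,0,0]'; python3 -m jog '[0,0.04,0,0,0,0.1,0,0.04,0,0,0,0.1,0,0.04,0,0,0,0.1,0,0.04,0,0,0,0.1,0,0.04,0,0,0,0.1,0,0,0,0,0,0,0,0,0,0,0,0]'; python3 - <<'E'
from h import *
s=read_state();print(s['moment'],s['joint_positions'].round(2))
for n in("scene","top"):
    g=get_image(n);p=g["pixels"]
    c=p[170:270,160:310] if n=="scene" else p[90:240,200:370]
    cv2.imwrite(f"pics/{n}2.png",cv2.resize(c[:,:,::-1],None,fx=4,fy=4,interpolation=cv2.INTER_CUBIC))
E
```

```text
time: 6.75
tcp_pos: [0.5757, -0.0557, 0.0888]
orientation: [-0.0, 0.916, 0.402, 0.0]
ft_force: [-0.8, 2.7, 6.4]
gripper_width: 0.0136
grasp_force: 61.4
time: 7.62
tcp_pos: [0.5769, -0.0576, 0.0888]
orientation: [-0.0, 0.987, 0.163, 0.0]
ft_force: [-1.4, 2.8, 5.2]
gripper_width: 0.0129
grasp_force: 61.3
[ 0.38685076  0.12707395 -0.09690202] [-0.66  0.38  0.85  1.82 -0.32  1.09 -0.93]
```

View pics/scene2.png

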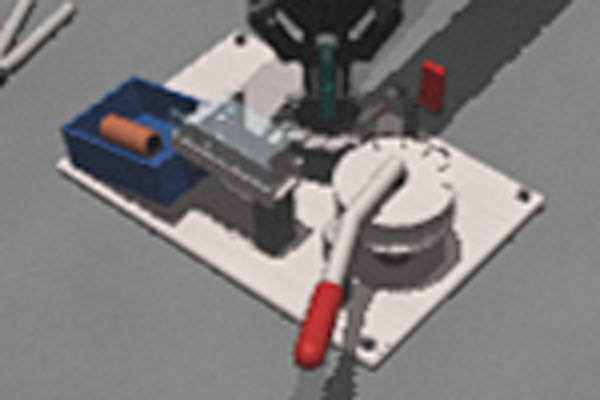

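The offcut lies in the blue bin (about (130,130) in the crop) and the red tab still stands. By the tool's yaw, the knob is at about 2.43. Next I release it and go to the wheel side of the tab.

```bash
python3 -m jog '[0,0,0,0,0,0,0,0,0,0,0,0,0,0,0,0,0,0,0,0,0,0,0,0,0,0,0,0,0,0,0,0,-3,0,0,0,0,0,-4,0,0,0,0,0,-3,0,0,0]' 1;  python3 -m jog '[0,0,0,0,0,0.14,0,0,0,0,0,0.14,0,0,0,0,0,0.14,0,0,0,0,0,0.14,0,0,0,0,0,0.15,-1,-3.5,0,0,0,0,-1,-3.4,0,0,0,0,0,0,0,0,0,0,0,0,0,0,0,0]' 0;python3 - <<'E'
from h import *
T=tool();print(read_state()["joint_positions"].round(2))
g=get_image("wrist");V=np.linalg.inv(T@np.array(g["mount"]));p=g["pixels"].copy()
y=np.radians(-22);Rz=np.array([[np.cos(y),-np.sin(y)],[np.sin(y),np.cos(y)]])
c=np.array([.5726,-.0589])
for b,z in(((-.052,.072),.118),((-.052,.072),.074),((0,0),.118)):
    w=c+Rz@b;q=proj(g,[[*w,z]],V)[0];print(b,w,q)
    if 0<q[0]<512 and 0<q[1]<384: cv2.circle(p,tuple(int(v) for v in q.round()),2,(255,255,0),-1)
cv2.imwrite("pics/w2.png",cv2.resize(p[:,:,::-1],(800,600)))
E
```

```text
time: 8.72
tcp_pos: [0.5768, -0.0582, 0.19]
orientation: [0.0, 0.987, 0.163, 0.001]
ft_force: [-0.2, 0.9, -0.3]
gripper_width: 0.0856
grasp_force: 0.0
time: 9.85
tcp_pos: [0.5835, 0.0128, 0.1883]
orientation: [0.0, 0.982, -0.19, 0.0]
ft_force: [-0.6, -0.1, 0.6]
gripper_width: 0.0
grasp_force: 0.0
[-0.91  0.31  1.01  1.71 -0.27  1.28 -1.79]
(-0.052, 0.072) [0.55135811 0.02733678] [249.38157437 258.37480295]
(-0.052, 0.072) [0.55135811 0.02733678] [249.96403012 234.11986587]
(0, 0) [ 0.5726 -0.0589] [359.10719981 186.13645938]
```

View pics/w2.png

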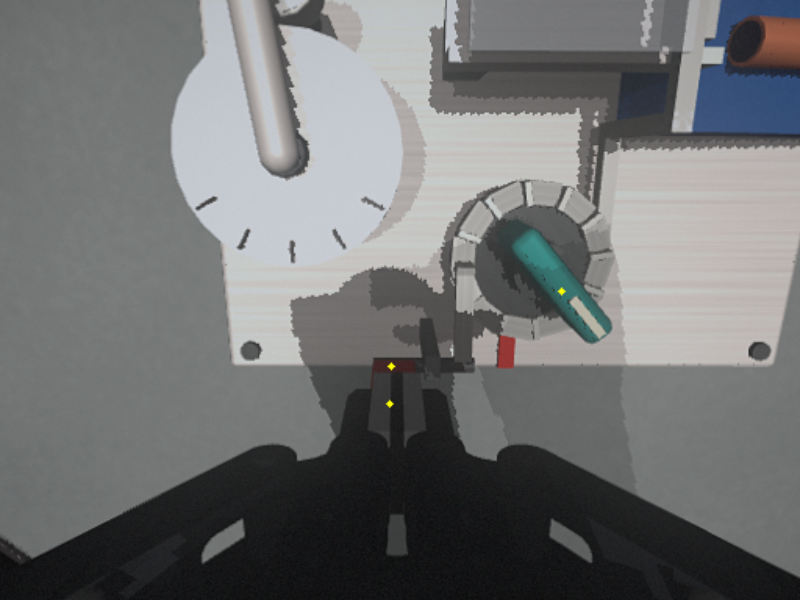

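The wrist view shows the tab's foot at (394,365), which matches the prediction of (391,367). The bar centre is at (562,285), against a prediction of (561,291). Now I descend on the wheel side and push.

```bash
python3 -m jog '[0,0,4,0,0,0,0,0,4,0,0,0,0,0,1.8,0,0,0,0,0,0,0,0,0]' 0; python3 -m jog '[-1,0,0,0,0,0,-1,0,0,0,0,0,-1,0,0,0,0,0,-1,0,0,0,0,0,-1,0,0,0,0,0,-1,0,0,0,0,0,-1,0,0,0,0,0,0,0,0,0,0,0]';  python3 -m jog '[0,0,0,0,0,0,0,0,0,0,0,0]'; python3 - <<'E'
from h import *
g=get_image("scene");c=g["pixels"][150:270,160:310]
cv2.imwrite("pics/s3.png",cv2.resize(c[:,:,::-1],None,fx=4,fy=4,interpolation=cv2.INTER_CUBIC))
E
```

```text
time: 10.4
tcp_pos: [0.5831, 0.0125, 0.0898]
orientation: [0.001, 0.982, -0.191, -0.001]
ft_force: [0.5, -0.7, 1.0]
gripper_width: 0.0
grasp_force: 0.0
time: 11.4
tcp_pos: [0.518, 0.0403, 0.0903]
orientation: [-0.0, 0.982, -0.189, -0.0]
ft_force: [-0.6, 0.9, -0.6]
gripper_width: 0.0001
grasp_force: 0.0
time: 11.65
tcp_pos: [0.5191, 0.0394, 0.0904]
orientation: [0.0, 0.982, -0.19, 0.0]
ft_force: [-0.6, 0.2, -0.7]
gripper_width: 0.0001
grasp_force: 0.0
```

View pics/s3.png

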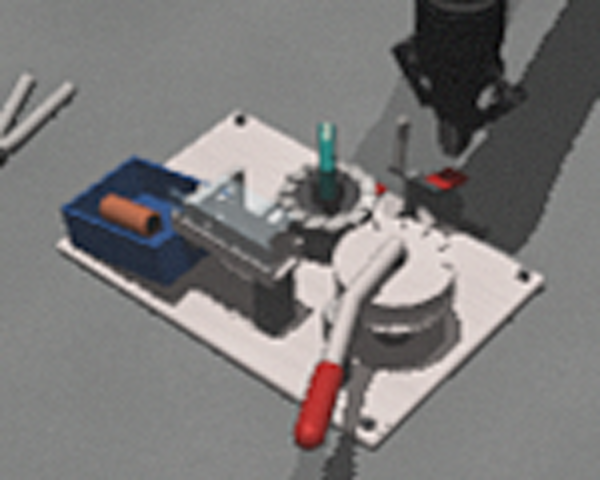

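The scene view shows the tab flipped, lying level at (445,178), with the pawl arm upright at (402,140). The offcut is still in the bin. Next I go back to the knob with the gripper half open.

```bash
python3 -m jog '[0,0,-4,0,0,0,0,0,-4,0,0,0,0,0,-2,0,0,0,2.9,2.4,0,0,0,0,2.9,2.4,0,0,0,0,2.9,2.3,0,0,0,0,0,0,0,0,0,-0.14]' 0.5;  python3 -m jog '[0,0,0,0,0,-0.14,0,0,0,0,0,-0.14,0,0,0,0,0,-0.14,0,0,0,0,0,-0.15,0,0,0,0,0,0,0,0,0,0,0,0]'
python3 - <<'E'
from h import *
T=tool();print(read_state()["joint_positions"].round(2))
x=T[:2,0];y=T[:2,1];d=np.array([.5726,-.0589])-T[:2,3];print("move x,y cm",d@x*100,d@y*100,"yaw",np.degrees(np.arctan2(x[1],x[0])))
g=get_image("wrist");V=np.linalg.inv(T@np.array(g["mount"]));p=g["pixels"]
hsv=cv2.cvtColor(p,cv2.COLOR_RGB2HSV);H,S,_=[hsv[...,i].astype(int) for i in range(3)]
for c,a,mm in blobs((abs(H-88)<10)&(S>80),40):
    ys,xs=np.nonzero(mm);w=onplane(g,np.c_[xs,ys],.118,V)[:,:2];u,s,vt=np.linalg.svd(w-w.mean(0),full_matrices=False)
    print(c.round(1),a,w.mean(0).round(4),np.degrees(np.arctan2(vt[0][1],vt[0][0])).round(1))
E
```

```text
time: 12.58
tcp_pos: [0.5736, -0.063, 0.1902]
orientation: [0.002, 0.993, -0.122, 0.0]
ft_force: [0.2, -0.2, 0.6]
gripper_width: 0.0426
grasp_force: 0.0
time: 13.32
tcp_pos: [0.573, -0.0589, 0.1903]
orientation: [0.0, 0.987, 0.162, -0.0]
ft_force: [0.0, -0.8, -1.0]
gripper_width: 0.0422
grasp_force: 0.0
[-0.75  0.27  0.95  1.72 -0.23  1.27 -1.  ]
move x,y cm -0.03437529310898187 -0.01423022516567051 yaw 18.62209014069469
[252.7 187.9] 853 [ 0.5863 -0.0555] -165.8
```

```bash
python3 -m jog '[0,0,4,0,0,0,0,0,4,0,0,0,0,0,2.1,0,0,0,0,0,0,0,0,0]'; python3 -m jog '[0,0,0,0,0,0,0,0,0,0,0,0,0,0,0,0,0,0,0,0,0,0,0,0,0,0,0,0,0,0,0,0,0,0,0,0]' 0;  python3 -m jog '[0,0,0,0,0,-0.1,0,0,0,0,0,-0.1,0,0,0,0,0,-0.1,0,0,0,0,0,-0.1,0,0,0,0,0,-0.1,0,0,0,0,0,-0.1,0,0,0,0,0,-0.1,0,0,0,0,0,-0.1,0,0,0,0,0,0]'; python3 -c "
from h import *
s=read_state();print(s['moment'],s['joint_positions'].round(2))"
```

```text
time: 13.88
tcp_pos: [0.5721, -0.0587, 0.0883]
orientation: [0.0, 0.987, 0.163, -0.001]
ft_force: [0.4, -0.2, -0.1]
gripper_width: 0.0426
grasp_force: 0.0
time: 14.62
tcp_pos: [0.5741, -0.0585, 0.0911]
orientation: [-0.0, 0.987, 0.163, 0.001]
ft_force: [-1.3, 0.4, 5.6]
gripper_width: 0.0132
grasp_force: 59.9
time: 15.75
tcp_pos: [0.5734, -0.0577, 0.0911]
orientation: [-0.001, 0.845, 0.535, 0.001]
ft_force: [-3.6, 2.5, 8.3]
gripper_width: 0.0134
grasp_force: 60.3
[0.46111254 0.73270168 0.14710622] [-0.57  0.34  0.74  1.82 -0.26  1.08 -0.18]
```

Smooth. I continue with 1.6 rad left to home.

```bash
python3 -m jog '[0,0,0,0,0,-0.1,0,0,0,0,0,-0.1,0,0,0,0,0,-0.1,0,0,0,0,0,-0.1,0,0,0,0,0,-0.1,0,0,0,0,0,-0.1,0,0,0,0,0,-0.1,0,0,0,0,0,-0.1,0,0,0,0,0,-0.1]';  python3 -m jog '[0,0,0,0,0,-0.1,0,0,0,0,0,-0.1,0,0,0,0,0,-0.1,0,0,0,0,0,-0.1,0,0,0,0,0,-0.1,0,0,0,0,0,-0.05,0,0,0,0,0,0,0,0,0,0,0,0]';  python3 -c "
from h import *
s=read_state();print(s['moment'],s['joint_positions'].round(2));T=tool();print(np.degrees(np.arctan2(T[1,0],T[0,0])))"
```

```text
time: 16.88
tcp_pos: [0.5722, -0.0577, 0.0911]
orientation: [-0.001, 0.527, 0.85, 0.001]
ft_force: [-8.0, 2.2, 10.9]
gripper_width: 0.0131
grasp_force: 60.6
time: 17.88
tcp_pos: [0.5716, -0.0582, 0.091]
orientation: [-0.002, 0.278, 0.961, 0.001]
ft_force: [-9.0, 1.9, 12.0]
gripper_width: 0.0131
grasp_force: 60.8
[0.42339497 1.72341855 0.057796  ] [-0.37  0.29  0.5   1.82 -0.16  1.07  1.19]
147.70369171891434
```

```bash
for r in 1; do python3 -m jog '[0,0,0,0,0,-0.05,0,0,0,0,0,-0.05,0,0,0,0,0,-0.04,0,0,0,0,0,0,0,0,0,0,0,0]'; done; python3 -c "
from h import *
s=read_state();print(s['moment']);T=tool();print(np.degrees(np.arctan2(T[1,0],T[0,0])))"; python3 -m jog '[0,0,0,0,0,-0.04,0,0,0,0,0,0,0,0,0,0,0,0]';  python3 -c "
from h import *
s=read_state();print(s['moment']);T=tool();print(np.degrees(np.arctan2(T[1,0],T[0,0])))"
```

```text
time: 18.5
tcp_pos: [0.5715, -0.0584, 0.0911]
orientation: [-0.002, 0.21, 0.978, 0.001]
ft_force: [-8.8, 2.7, 10.8]
gripper_width: 0.0129
grasp_force: 60.8
[0.34168635 1.76417289 0.09588102]
155.72056764913796
time: 18.88
tcp_pos: [0.5715, -0.0584, 0.0911]
orientation: [-0.002, 0.191, 0.982, 0.001]
ft_force: [-8.2, 1.4, 11.5]
gripper_width: 0.0131
grasp_force: 60.8
[ 0.3260602   1.78878965 -0.11237257]
157.97590132103903
```

```bash
python3 -m jog '[0,0,0,0,0,-0.03,0,0,0,0,0,0,0,0,0,0,0,0]'|sed -n 4p; python3 -c "
from h import *
s=read_state();print(s['moment']);T=tool();print(np.degrees(np.arctan2(T[1,0],T[0,0])))"; python3 -m jog '[0,0,0,0,0,-0.03,0,0,0,0,0,0,0,0,0,0,0,0]'|sed -n 4p;  python3 -c "
from h import *
s=read_state();print(s['moment']);T=tool();print(np.degrees(np.arctan2(T[1,0],T[0,0])))"
```

```text
ft_force: [-8.6, 2.7, 11.7]
[ 0.42624744  1.85358575 -1.2758767 ]
159.45523238724513
ft_force: [-8.8, 2.7, 11.0]
[ 0.50017789  1.83602237 -1.98205501]
161.037985732155
```

The stop is reached near yaw 158°, with the torque building to 2 N m. I unwind slightly, release and rise.

```bash
python3 -m jog '[0,0,0,0,0,0.04,0,0,0,0,0,0]'; python3 -m jog '[0,0,0,0,0,0,0,0,0,0,0,0,0,0,0,0,0,0,0,0,0,0,0,0,0,0,-3,0,0,0,0,0,-4,0,0,0,0,0,-4,0,0,0,4,0,0,0,0,0,4,0,0,0,0,0,0,0,0,0,0,0]' 0.5; python3 - <<'E'
from h import *
T=tool();g=get_image("wrist");V=np.linalg.inv(T@np.array(g["mount"]));p=g["pixels"]
hsv=cv2.cvtColor(p,cv2.COLOR_RGB2HSV);H,S,_=[hsv[...,i].astype(int) for i in range(3)]
for c,a,mm in blobs((abs(H-88)<10)&(S>80),40):
    ys,xs=np.nonzero(mm);w=onplane(g,np.c_[xs,ys],.118,V)[:,:2];u,s,vt=np.linalg.svd(w-w.mean(0),full_matrices=False)
    print(c.round(1),a,w.mean(0).round(4),np.degrees(np.arctan2(vt[0][1],vt[0][0])).round(1))
a=cv2.resize(p[:,:,::-1],(400,300));b=cv2.resize(get_image("scene")["pixels"][150:270,160:320,::-1],(400,300),interpolation=cv2.INTER_CUBIC)
cv2.imwrite("pics/w4.png",np.hstack([a,b]))
E
```

```text
time: 19.88
tcp_pos: [0.5715, -0.0585, 0.0911]
orientation: [-0.002, 0.183, 0.983, 0.001]
ft_force: [-9.3, 2.1, 12.0]
gripper_width: 0.013
grasp_force: 61.8
time: 21.12
tcp_pos: [0.4964, -0.029, 0.1993]
orientation: [-0.0, 0.18, 0.984, 0.001]
ft_force: [0.8, 0.0, 0.0]
gripper_width: 0.0429
grasp_force: 0.0
[252.3 299.6] 991 [ 0.5675 -0.0585] -21.8
```

View pics/w4.png

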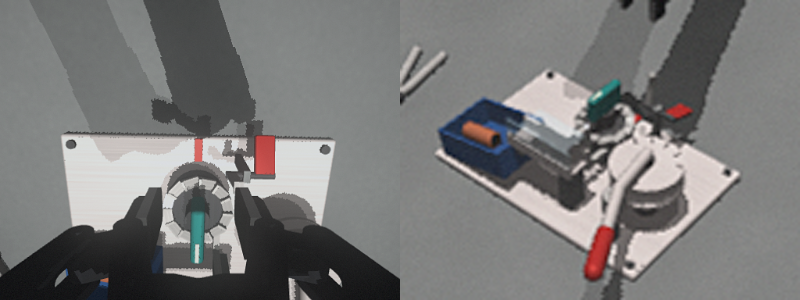

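The knob bar is at -21.8°, in line with the bender's -22°, so it is home. The tab lies flipped at (265,155), the offcut is in the bin at (480,132), and the gripper is clear of everything.

```bash
python3 -c "
from cell import *
print(close_job())"
```

```text
the job is handed in; nothing more can be done
None
```

The job is handed in: in the last pictures the offcut is in the bin, the pawl is flipped back, the knob is home at its stop and the gripper is clear, at about 21 s of the 67 s allowed; no verdict was returned.

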